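# Tap home the drilling template's pins

## Task

Pin the drilling template to the board: with the fingertips, gently tap the yellow pin's head down until it is fully home, then the blue one, then the red one, in that order. Only push the pins, never pull one up; leave the black pin standing as it is and do not disturb the jar, the spanner or the oil can. Finish with the arm clear of everything.

Things in the scene. Friction and masses are not known exactly. Their poses are not given: they have to be found in the camera images.
- jig: Drilling template: aluminium plate 170 x 230 x 12 mm on an oak board 200 x 300 x 18 mm, fixed to the bench; plate top 30 mm above the bench. Origin: centre of the board's underside, on the bench; x along the short side, y along the long side, z up. Four pins stand at its corners, at x = +-50, y = +-75 mm; which colour stands at which corner varies.
- yellow_collar: Collar of the yellow pin, fixed on the plate: a rubber foot 36 mm across and 3 mm high round a dark steel sleeve 27 mm across and 8 mm high that guides the pin; origin on its axis at its underside (30 mm above the bench), z up. The sleeve is sprung: pushed on with over 3 N it gives way downward by up to 6 mm (1.8 N per mm) and comes back when let go. It carries the pin.
- yellow_top (a point): Centre of the flat top of the yellow pin's head, a yellow plastic disc 28 mm across and 10 mm thick on a steel shank 10 mm across; it moves with the pin. The top is 48 mm above the bench when the pin is fully down (head resting on its collar) and 57 to 60 mm at the start.
- yellow_pin (a joint): How far the yellow pin has been pushed down into its sleeve, m: 0 to 0.003 at the start (standing proud), 0.012 fully home, at its stop, where the head rests on the sleeve (pushing on only makes the sprung sleeve sink); it is negative if the pin is drawn up. A push fit: it slides straight down under about 2.5 N, with no spring, and stays where it is left.
- blue_collar: Collar of the blue pin, fixed on the plate: a rubber foot 36 mm across and 3 mm high round a dark steel sleeve 27 mm across and 8 mm high that guides the pin; origin on its axis at its underside (30 mm above the bench), z up. The sleeve is sprung: pushed on with over 3 N it gives way downward by up to 6 mm (1.8 N per mm) and comes back when let go. It carries the pin.
- blue_top (a point): Centre of the flat top of the blue pin's head, a blue plastic disc 28 mm across and 10 mm thick on a steel shank 10 mm across; it moves with the pin. The top is 48 mm above the bench when the pin is fully down (head resting on its collar) and 57 to 60 mm at the start.
- blue_pin (a joint): How far the blue pin has been pushed down into its sleeve, m: 0 to 0.003 at the start (standing proud), 0.012 fully home, at its stop, where the head rests on the sleeve (pushing on only makes the sprung sleeve sink); it is negative if the pin is drawn up. A push fit: it slides straight down under about 2.5 N, with no spring, and stays where it is left.
- red_collar: Collar of the red pin, fixed on the plate: a rubber foot 36 mm across and 3 mm high round a dark steel sleeve 27 mm across and 8 mm high that guides the pin; origin on its axis at its underside (30 mm above the bench), z up. The sleeve is sprung: pushed on with over 3 N it gives way downward by up to 6 mm (1.8 N per mm) and comes back when let go. It carries the pin.
- red_top (a point): Centre of the flat top of the red pin's head, a red plastic disc 28 mm across and 10 mm thick on a steel shank 10 mm across; it moves with the pin. The top is 48 mm above the bench when the pin is fully down (head resting on its collar) and 57 to 60 mm at the start.
- red_pin (a joint): How far the red pin has been pushed down into its sleeve, m: 0 to 0.003 at the start (standing proud), 0.012 fully home, at its stop, where the head rests on the sleeve (pushing on only makes the sprung sleeve sink); it is negative if the pin is drawn up. A push fit: it slides straight down under about 2.5 N, with no spring, and stays where it is left.
- black_collar: Collar of the black pin, fixed on the plate: a rubber foot 36 mm across and 3 mm high round a dark steel sleeve 27 mm across and 8 mm high that guides the pin; origin on its axis at its underside (30 mm above the bench), z up. The sleeve is sprung: pushed on with over 3 N it gives way downward by up to 6 mm (1.8 N per mm) and comes back when let go. It carries the pin.
- black_top (a point): Centre of the flat top of the black pin's head, a black plastic disc 28 mm across and 10 mm thick on a steel shank 10 mm across; it moves with the pin. The top is 48 mm above the bench when the pin is fully down (head resting on its collar) and 57 to 60 mm at the start.
- black_pin (a joint): How far the black pin has been pushed down into its sleeve, m: 0 to 0.003 at the start (standing proud), 0.012 fully home, at its stop, where the head rests on the sleeve (pushing on only makes the sprung sleeve sink); it is negative if the pin is drawn up. A push fit: it slides straight down under about 2.5 N, with no spring, and stays where it is left.
- jar_mid (a point): Loose glass jar with a steel lid, 68 mm across, 85 mm tall; point at its centre, half-way up. Beside or beyond the template.
- spanner_grip (a point): Loose steel spanner about 150 mm long lying flat on the bench; point on its handle. Beside or beyond the template.
- oilcan_mid (a point): Loose green oil can, 68 mm across, with a thin brass spout, 110 mm tall in all; point on its axis 40 mm above its underside. Beside or beyond the template.

How it is judged:
By the outcome, as a careful person would: the job done as asked, in the order asked, and still so for the second after the job is handed in, with the robot touching nothing.
It also fails if it takes over 51 s, if anything falls off the work surface, if the arm or the gripper's body presses on something with over 40 N, if the wrist force passes 120 N, or if a joint passes its speed limit or range.

## Robot

A 6-joint arm with a two-finger parallel gripper is mounted at the origin on the work surface. World frame = base frame: x ahead of the robot, y to its left, z up, the work surface at z = 0. Lengths are in m, angles in degrees, forces in N, time in s.
With the tool pointing down it reaches from about 0.25 to 0.725 m from the base axis. Payload 9.7 kg.
Tool frame: the origin (TCP) lies between the finger pads; the fingertips stand 22 mm ahead of it and the grasp point (between the pads) lies 3 mm ahead of it; z points along the fingers, y is the line along which they close (so a half turn about z gives the same grasp; the last joint's range is limited). The gripper opens to 85 mm and grips with 20 to 120 N. Pads are 22 mm wide; open, the fingers measure 114 mm over their backs; the gripper's body (76 mm by 85 mm) begins 54 mm behind the grasp point. The pads swing forward as they close: fully open they stand 13 mm farther back than shut.
Start: joints at [70.875, 4.979, 10.078, 95.1, 0, 90], TCP at [0.18, 0.52, 0.253] pointing down, gripper open.
Joint ranges: [-179.16, 179.16], [-48.56, 103.87], [-65.8, 70.77], [-126.05, 130.52], [-82.76, 87.17], [-180, 180]. Speed limits (degrees/s): [127.2, 127.2, 147.25, 180, 180, 180].

## Interface

Orientations are given as [roll, pitch, yaw] about the fixed x, y, z axes, in that order (R = Rz(yaw) Ry(pitch) Rx(roll)).
In Python, from workcell import bot, viewer, finder gives the robot as it stands.
- The arm moves only by the tool move_arm, never from a script. Its arguments are lists of equal length, an entry for each row: "offset": the shift along the tool's x, y, z in cm, a list of three; "twist": the turn, a rotation vector about the tool's x, y, z in rad, a list of three; "grip": the opening, from 0 (shut) to 1 (fully open). In form: {"offset": [[x, y, z], ...], "twist": [[ax, ay, az], ...], "grip": [grip, ...]}. A call has 1 to 5 rows; each row shifts and turns the commanded pose from where the row before left it, along the tool's axes as they then stand; what a row does not reach is not made up. A row lasts 1/10 s, in which the tool goes at most 50 mm and 8.59 degrees, less where a joint would pass 70% of its speed; a pose out of reach is approached as far as the arm can. A call is refused whole if a number of a shift passes 5 or a number of a turn 0.15, either way. A call with a gripper value outside its range is refused whole. The fingers move at their own pace and stop on an object; "force" is the grip in N (left out, the last holds). Time passes only in rows, so rows that do not move let the fingers close. It gives the time, the measured TCP pose, the force, the opening and the grip force at its end, in the units of the state.
- bot.get_obs(): the state, without advancing time (a new reading comes with each control period).
- viewer.camera(name): name is "scene" or "side" or "wrist"; returns a dict with "color" (420x560x3 uint8, red, green, blue), "depth" (420x560 float32, m along the optical axis (not along the pixel's ray), 0 where there is no reading), "vfov" (degrees; the focal length in pixels is half the picture's height over the tangent of half this angle, whatever the lens; pixels are square), "cx", "cy" (the principal point, pixels), "position" and "attitude" of the camera in the world; the wrist camera has in their place "tool_from_camera" (4x4, takes a point from camera to tool coordinates, whose origin is the TCP and whose axes are the flange's). Camera axes: x right, y down, z forward; pixel columns grow to the right and rows downward; lengths in m; the calibration is good to about 2 mm. A picture is of the moment at which its call begins: read the wrist's pose just before it.
- bot.job_done(): hands the job in; it is judged then, once.
Trained networks look in a picture, given as the dict that the camera call returned (one of the last four; its "shot" number tells which), for a name from the list of things; names that differ only in an ending like _2 or _b are one class to them, and where a whole thing is asked for, a point or a joint stands for the part that bears it (a point fixed in the world has none). Each returns a list of dicts, best first, with "p" (0 to 1); they miss things now and then, are a little off and sometimes report something else, mostly with a low value. They report only what shows in the picture. A call takes as long as a camera call.
- finder.boxes_of(picture, thing): "position" ([column, row] in pixels, amid what is visible of it).
- finder.pinpoint(picture, thing): "position" ([column, row] in pixels: a listed point, or the origin of a listed thing).
The state is a dict: "time": time; "q": joint angles; "qd": joint speeds; "joint_efforts": joint torques, N m; "ee_pos": TCP position; "tcp_rot": TCP orientation; "wrist_force": force on the tool from outside, world axes, zero at the start; "torque": the same for the moment, N m; "opening": finger opening in m; "grasp_force": force on a finger pad.
Only numpy, scipy, OpenCV 4.12 (cv2) and the standard library are available. Lean on these libraries where they do the work, as an engineer would, in place of code of your own. Each camera call takes 0.05 s, during which the arm holds its last target. There are 200 camera calls.

## Working session

There is one attempt and no reset: what is moved stays moved. The work goes in short steps, Python scripts to look and compute and a tool call to move; the robot and the scene stay as the last step left them, time stands still between calls to the robot, and variables do not carry over. Pictures are saved under pics/ and viewed, at most 10 in all, crops included, and the job is handed in when it is done.

Besides the shell and the picture viewer there is one more tool, called after "Call:" as a command line: name --argument value ..., lists and objects as JSON in quotes. move_arm: Moves the arm, as the interface text tells. Its arguments: {"type":"object","properties":{"offset":{"type":"array","items":{"type":"array","items":{"type":"number"}}},"twist":{"type":"array","items":{"type":"array","items":{"type":"number"}}},"grip":{"type":"array","items":{"type":"number"}},"force":{"type":"number"}},"required":["offset","twist","grip"]}

```bash
mkdir -p pics; cat > h.py <<'E'
import numpy as np, cv2
from scipy.spatial.transform import Rotation as R
from workcell import bot, viewer, finder
def shoot(n):
    o=bot.get_obs(); p=viewer.camera(n)
    if n=="wrist":
        T=np.eye(4); T[:3,:3]=R.from_euler('xyz',o['tcp_rot'],degrees=True).as_matrix() ; T[:3,3]=o['ee_pos']
        T=T@np.array(p['tool_from_camera'])
    else:
        T=np.eye(4); T[:3,3]=p['position']; a=np.array(p['attitude'])
        T[:3,:3]=a if a.shape==(3,3) else R.from_euler('xyz',a,degrees=True).as_matrix()
    return p,T
def ray(p,T,uv):
    f=210/np.tan(np.radians(p['vfov'])/2)
    return T[:3,:3]@np.array([(uv[0]-p['cx'])/f,(uv[1]-p['cy'])/f,1])
def atz(p,T,uv,z):
    d=ray(p,T,uv); return T[:3,3]+d*(z-T[2,3])/d[2]
def atd(p,T,uv):
    u,v=int(round(uv[0])),int(round(uv[1])); d=p['depth'][max(v-1,0):v+2,max(u-1,0):u+2]; d=d[d>0]
    return T[:3,3]+ray(p,T,uv)*np.median(d) if d.size else None
def save(p,n): cv2.imwrite('pics/'+n,p['color'][:,:,::-1])
E
python3 - <<'E'
from h import *
np.set_printoptions(precision=4,suppress=True)
o=bot.get_obs(); print(o['ee_pos'],o['tcp_rot'],o['opening'],o['time'])
ims=[]
for n in ("scene","side"):
    p,T=shoot(n); print(n,p['position'],p['attitude'],p['vfov'],p['cx'],p['cy']); ims.append(p['color'])
    save(p,n+'0.png')
    for t in ("yellow_top","blue_top","red_top","black_top","jar_mid","spanner_grip","oilcan_mid","jig"):
        for r in finder.pinpoint(p,t)[:2]:
            print(t,np.round(r['position'],1),round(r['p'],2),atz(p,T,r['position'],{'jar_mid':.042,'spanner_grip':.005,'oilcan_mid':.04,'jig':.03}.get(t,.0585)),atd(p,T,r['position']))
E
```

```text
[0.1801 0.5195 0.2526] [-179.9232   -0.0006  160.8759] 0.08543795547120604 0.0
scene [ 1.0293 -0.7289  0.9509] [-135.1773   -0.986    29.3365] 45.70878019252015 271.0713965411884 217.91965346175783
yellow_top [235. 242.] 0.44 [ 0.5732 -0.0632  0.0585] [ 0.5736 -0.0638  0.0594]
yellow_top [274.9 213.4] 0.19 [0.6086 0.0709 0.0585] [0.5998 0.0877 0.0399]
blue_top [273.5 210.9] 0.48 [0.601  0.0771 0.0585] [0.5997 0.0797 0.0556]
blue_top [248.5 196.3] 0.29 [0.5173 0.0919 0.0585] [0.5073 0.108  0.0409]
red_top [208.7 218.2] 0.47 [ 0.4731 -0.0283  0.0585] [ 0.4746 -0.0302  0.061 ]
black_top [245.7 189.1] 0.59 [0.4962 0.1124 0.0585] [0.497  0.1112 0.0598]
jar_mid [183.6 269.6] 0.82 [ 0.5078 -0.1838  0.042 ] [ 0.5289 -0.206   0.0789]
spanner_grip [283.5 178.5] 0.87 [0.5349 0.2578 0.005 ] [0.5357 0.2561 0.0066]
spanner_grip [248.8 196.7] 0.46 [0.4882 0.1401 0.005 ] [0.5081 0.1081 0.0398]
oilcan_mid [303.7 255.2] 0.56 [ 0.7289 -0.0025  0.04  ] [ 0.7351 -0.0174  0.0587]
jig [241.4 227.6] 0.59 [0.5463 0.0082 0.03  ] [0.5476 0.0062 0.0325]
jig [235.4 240.9] 0.17 [ 0.5575 -0.0383  0.03  ] [ 0.5715 -0.0588  0.0573]
side [ 0.4291 -0.7508  0.6713] [-125.4262    0.8215  -14.6924] 46.930433593457515 276.8511477232315 210.95161288534746
blue_top [257.9 211.1] 0.46 [0.5991 0.0956 0.0585] [0.5988 0.0943 0.0595]
red_top [210.4 258.9] 0.65 [ 0.4757 -0.0342  0.0585] [ 0.4754 -0.0383  0.062 ]
red_top [326.1 232.1] 0.54 [ 0.7174 -0.0153  0.0585] [ 0.7167 -0.0171  0.06  ]
black_top [211.3 214. ] 0.46 [0.4991 0.1127 0.0585] [0.4989 0.1104 0.0601]
jar_mid [242.9 323.8] 0.74 [ 0.5059 -0.1957  0.042 ] [ 0.5019 -0.2242  0.0743]
jar_mid [208.2 213.9] 0.5 [0.4943 0.1382 0.042 ] [0.4924 0.1113 0.061 ]
spanner_grip [220.8 196.4] 0.96 [0.539  0.2563 0.005 ] [0.5384 0.2508 0.0086]
oilcan_mid [328. 235.] 0.72 [ 0.7267 -0.0035  0.04  ] [ 0.7195 -0.0216  0.0553]
jig [233.1 256.4] 0.78 [ 0.5234 -0.0057  0.03  ] [ 0.5233 -0.0065  0.0307]
```

View pics/scene0.png

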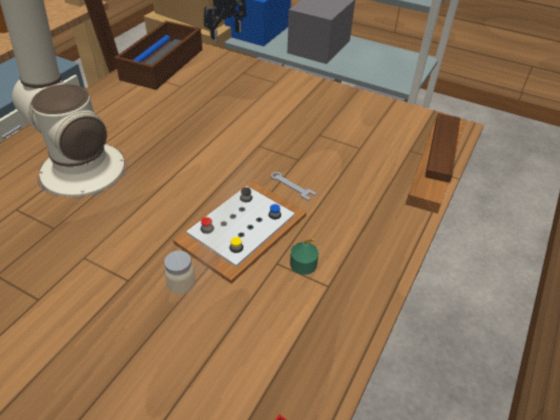

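View pics/side0.png

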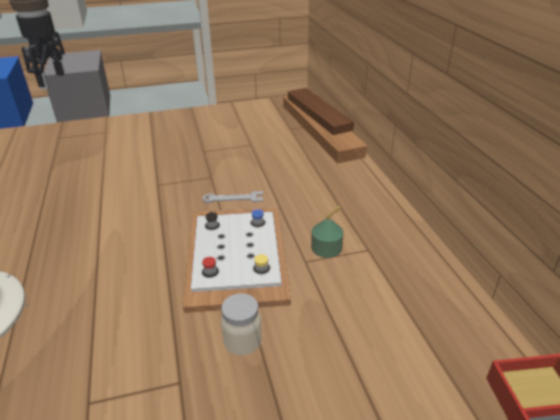

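The scene view shows red at (207,225), yellow (236,243), blue (275,211) and black (246,194). The jar is in front at (179,270), the oil can to the right at (304,257) and the spanner beyond at (293,185). The side view agrees. The networks' pin positions form a 100 x 150 mm rectangle, as they should. I'll move above the jig with the gripper shutting.

Call:
move_arm --offset '[[-3.6, -2.5, 0], [-3.6, -2.5, 0], [-3.6, -2.5, 0], [-3.6, -2.5, 0], [-3.6, -2.5, 0]]' --twist '[[0, 0, 0], [0, 0, 0], [0, 0, 0], [0, 0, 0], [0, 0, 0]]' --grip '[0, 0, 0, 0, 0]'

```text
time: 1.4
ee_pos: [0.31, 0.3411, 0.2534]
tcp_rot: [180.0, 0.0, 160.9]
wrist_force: [1.8, 0.9, 0.4]
opening: 0.012
grasp_force: 0.0
```

Call:
move_arm --offset '[[-3.6, -2.5, 0], [-3.6, -2.5, 0], [-3.6, -2.5, 0], [-3.6, -2.5, 0], [-3.6, -2.5, 0]]' --twist '[[0, 0, 0], [0, 0, 0], [0, 0, 0], [0, 0, 0], [0, 0, 0]]' --grip '[0, 0, 0, 0, 0]'

```text
time: 1.9
ee_pos: [0.4392, 0.1638, 0.2535]
tcp_rot: [180.0, 0.0, 160.9]
wrist_force: [0.7, 1.5, -0.0]
opening: 0.0001
grasp_force: 0.0
```

Call:
move_arm --offset '[[-3.6, -2.5, 0], [-3.0, -2.2, 0], [-3.0, -2.0, 0], [0, 0, 0], [0, 0, 0]]' --twist '[[0, 0, 0], [0, 0, 0], [0, 0, 0], [0, 0, 0], [0, 0, 0]]' --grip '[0, 0, 0, 0, 0]'

```text
time: 2.4
ee_pos: [0.5073, 0.0702, 0.253]
tcp_rot: [-180.0, -0.0, 160.8]
wrist_force: [-1.0, -0.3, -1.0]
opening: 0.0001
grasp_force: 0.0
```

```bash
cat > w.py <<'E'
from h import *
import sys
np.set_printoptions(precision=4,suppress=True)
p,T=shoot("wrist"); save(p,sys.argv[1])
o=bot.get_obs(); print(o['time'],o['ee_pos'],o['tcp_rot'],o['opening'],o['wrist_force'],'cam',T[:3,3],T[:3,2])
for t in ("yellow_top","blue_top","red_top","black_top"):
    for r in finder.pinpoint(p,t)[:2]:
        if r['p']>.25: print(t,np.round(r['position'],1),round(r['p'],2),atz(p,T,r['position'],.0585),atd(p,T,r['position']))
h=cv2.cvtColor(p['color'],cv2.COLOR_RGB2HSV)
for n,lo,hi in (("yellow",20,35),("blue",100,130),("red",0,6)):
    m=cv2.inRange(h,(lo,150,90),(hi,255,255)); k,l,s,c=cv2.connectedComponentsWithStats(m)
    for i in range(1,k):
        if s[i,4]>150:
            vs,us=np.nonzero(l==i); P=np.array([atd(p,T,(u,v)) if p['depth'][v,u]>0 else [9,9,9] for u,v in zip(us,vs)])
            z=P[:,2]; z=z[z<1]; print(n,c[i],s[i],atz(p,T,c[i],.0585),'zmed',np.median(z))
            Q=P[np.abs(P[:,2]-np.percentile(z,75))<.004]; print('   top',Q.mean(0),(Q.min(0)+Q.max(0))/2,np.ptp(Q,axis=0))
E
python3 w.py w1.png
```

```text
2.45 [0.5069 0.0709 0.2532] [179.9988  -0.0262 160.8464] -6.752218957296335e-05 [ 0.3544  0.8476 -0.179 ] cam [0.428  0.0973 0.3737] [ 0.309  -0.1081 -0.9449]
yellow_top [184.5 276. ] 0.86 [ 0.5713 -0.0576  0.0585] [ 0.5721 -0.0584  0.0569]
yellow_top [190.5 262.6] 0.3 [ 0.5586 -0.0449  0.0585] [ 0.5614 -0.0479  0.0519]
blue_top [322.9 257. ] 0.59 [0.5986 0.0898 0.0585] [0.5988 0.0898 0.0581]
red_top [160.4 187.2] 0.94 [ 0.4729 -0.0389  0.0585] [ 0.4726 -0.0381  0.0602]
black_top [311.2 164.3] 0.65 [0.4999 0.1075 0.0585] [0.4998 0.1075 0.059 ]
yellow [185.3467 274.1318] [175 264  23  21 349] [ 0.5695 -0.0558  0.0585] zmed 0.0573301524074466
   top [ 0.5701 -0.0564  0.0573] [ 0.57   -0.0562  0.0565] [0.0239 0.0246 0.0033]
blue [322.5598 254.799 ] [311 245  24  21 393] [0.596  0.0902 0.0585] zmed 0.05859314562090667
   top [0.5959 0.0902 0.0586] [0.5963 0.0902 0.0581] [0.0239 0.0239 0.0028]
red [158.7877 186.7877] [147 175  26  25 457] [ 0.472  -0.0402  0.0585] zmed 0.05997119448040322
   top [ 0.4718 -0.0395  0.06  ] [ 0.4721 -0.0393  0.0598] [0.0247 0.0248 0.0018]
```

View pics/w1.png

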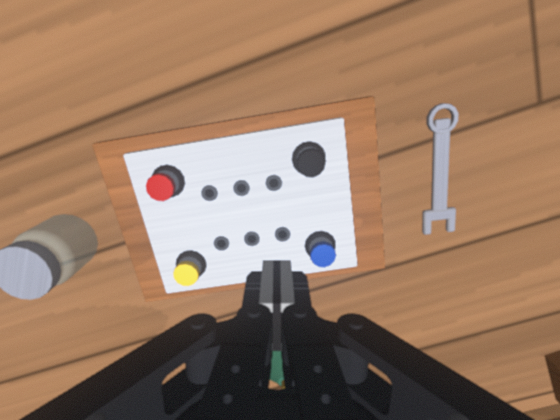

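Wrist view: red (160,187), yellow (185,274), blue (323,256), black (311,160), all well clear of the jar. The pin spacing comes out at 99 and 150 mm, which matches the drawing. Next I'll move above yellow.

Call:
move_arm --offset '[[-2.6, -2.5, 1], [-2.6, -2.5, 3], [-2.5, -2.5, 3], [-2.5, -2.4, 3], [0, 0, 0]]' --twist '[[0, 0, 0], [0, 0, 0], [0, 0, 0], [0, 0, 0], [0, 0, 0]]' --grip '[0, 0, 0, 0, 0]'

```text
time: 3.15
ee_pos: [0.5703, -0.0583, 0.1484]
tcp_rot: [-179.9, -0.3, 160.8]
wrist_force: [-0.5, 0.1, -0.1]
opening: 0.0001
grasp_force: 0.0
```

```bash
python3 w.py w2.png
```

```text
3.2 [ 0.5702 -0.0568  0.1509] [-179.9444   -0.2305  160.7935] -0.00031757160466804697 [-0.1132 -0.709   0.38  ] cam [ 0.4917 -0.0311  0.2695] [ 0.304  -0.1083 -0.9465]
yellow_top [279.8 222.9] 0.72 [ 0.5701 -0.0565  0.0585] [ 0.5707 -0.0567  0.0569]
yellow_top [474.7 179.4] 0.64 [0.583  0.073  0.0585] [0.592  0.0832 0.0378]
blue_top [504.8 190.4] 0.87 [0.597  0.0906 0.0585] [0.597  0.0906 0.0585]
red_top [253.9  67.2] 0.68 [ 0.4727 -0.0389  0.0585] [ 0.4728 -0.0388  0.0599]
black_top [514.5  22.7] 0.68 [0.4993 0.1075 0.0585] [0.4993 0.1069 0.0594]
yellow [278.5276 223.384 ] [260 206  38  35 961] [ 0.5701 -0.0574  0.0585] zmed 0.057171179179658166
   top [ 0.5706 -0.0576  0.0571] [ 0.5706 -0.0572  0.0568] [0.0253 0.0258 0.0022]
blue [502.9399 189.945 ] [ 483  171   41   38 1164] [0.5963 0.0894 0.0585] zmed 0.058497998733080536
   top [0.5964 0.0894 0.0585] [0.5966 0.0896 0.0581] [0.0257 0.0254 0.0024]
red [251.8633  67.5066] [ 230   44   45   49 1668] [ 0.4725 -0.0401  0.0585] zmed 0.05986260022718287
   top [ 0.4726 -0.04    0.0598] [ 0.4729 -0.0402  0.0596] [0.0259 0.0261 0.0024]
```

View pics/w2.png

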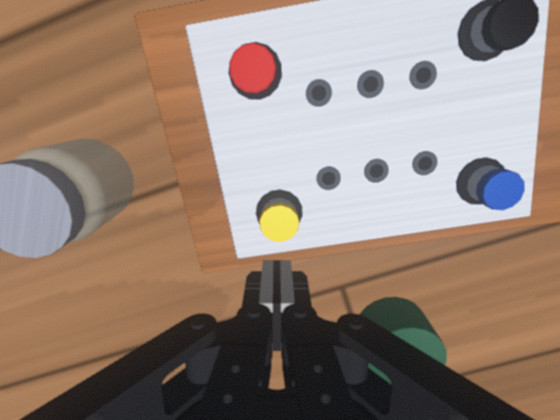

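Yellow sits at (279,222), directly under the tool axis. Descending.

Call:
move_arm --offset '[[0, 0, 3], [0, 0, 2.5], [0, 0, 1], [0, 0, 0], [0, 0, 0]]' --twist '[[0, 0, 0], [0, 0, 0], [0, 0, 0], [0, 0, 0], [0, 0, 0]]' --grip '[0, 0, 0, 0, 0]'

```text
time: 3.9
ee_pos: [0.5716, -0.0558, 0.0899]
tcp_rot: [180.0, 0.1, 160.9]
wrist_force: [0.2, -0.6, -0.5]
opening: 0.0001
grasp_force: 0.0
```

Call:
move_arm --offset '[[0, 0, 0.2], [0, 0, 0.2], [0, 0, 0.2], [0, 0, 0], [0, 0, 0]]' --twist '[[0, 0, 0], [0, 0, 0], [0, 0, 0], [0, 0, 0], [0, 0, 0]]' --grip '[0, 0, 0, 0, 0]'

```text
time: 4.4
ee_pos: [0.5711, -0.0563, 0.0823]
tcp_rot: [-180.0, -0.0, 160.9]
wrist_force: [0.2, 0.1, -0.0]
opening: -0.0
grasp_force: 0.0
```

Call:
move_arm --offset '[[0, 0, 0.2], [0, 0, 0.2], [0, 0, 0], [0, 0, 0], [0, 0, 0]]' --twist '[[0, 0, 0], [0, 0, 0], [0, 0, 0], [0, 0, 0], [0, 0, 0]]' --grip '[0, 0, 0, 0, 0]'

```text
time: 4.9
ee_pos: [0.571, -0.0562, 0.0782]
tcp_rot: [-180.0, -0.0, 160.9]
wrist_force: [-0.3, 0.3, -0.8]
opening: -0.0001
grasp_force: 0.0
```

Call:
move_arm --offset '[[0, 0, 0.1], [0, 0, 0.1], [0, 0, 0.1], [0, 0, 0.1], [0, 0, 0]]' --twist '[[0, 0, 0], [0, 0, 0], [0, 0, 0], [0, 0, 0], [0, 0, 0]]' --grip '[0, 0, 0, 0, 0]'

```text
time: 5.4
ee_pos: [0.5711, -0.0562, 0.0741]
tcp_rot: [180.0, -0.0, 160.9]
wrist_force: [0.5, 0.5, 0.6]
opening: -0.0004
grasp_force: 0.4
```

Call:
move_arm --offset '[[0, 0, 0.1], [0, 0, 0.1], [0, 0, 0], [0, 0, 0], [0, 0, 0]]' --twist '[[0, 0, 0], [0, 0, 0], [0, 0, 0], [0, 0, 0], [0, 0, 0]]' --grip '[0, 0, 0, 0, 0]'

```text
time: 5.9
ee_pos: [0.5711, -0.0562, 0.0721]
tcp_rot: [-180.0, -0.0, 160.9]
wrist_force: [0.6, 0.2, -0.1]
opening: 0.0001
grasp_force: 0.1
```

```bash
python3 w.py w3.png
```

```text
5.95 [ 0.5711 -0.0562  0.0721] [-179.9983   -0.0106  160.8724] -2.3296491125241155e-05 [-0.0951 -0.1356  0.1864] cam [ 0.4917 -0.0292  0.1927] [ 0.3097 -0.1076 -0.9447]
red_top [231.7  52.3] 0.55 [ 0.473  -0.0401  0.0585] [ 0.4733 -0.04    0.0601]
yellow [273.9787 260.1044] [248 250  54  23 517] [ 0.5587 -0.0536  0.0585] zmed 0.049939963714512814
   top [ 0.563  -0.0551  0.0499] [ 0.5651 -0.0568  0.0494] [0.015  0.0254 0.0028]
red [231.755   49.9393] [ 196   11   73   79 4351] [ 0.4723 -0.0398  0.0585] zmed 0.05985354854622196
   top [ 0.4726 -0.0397  0.0599] [ 0.4729 -0.0399  0.0597] [0.0263 0.0261 0.0023]
```

View pics/w3.png

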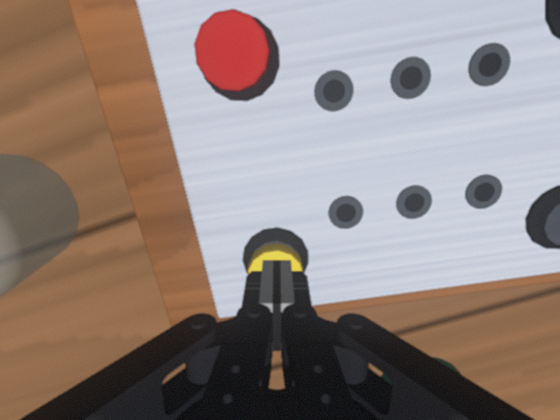

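Only the front rim of yellow shows, at (274,260). Its top is now about 50 mm up, so it is sliding down and roughly 2 mm remain.

Call:
move_arm --offset '[[0, 0, 0.1], [0, 0, 0.05], [0, 0, 0]]' --twist '[[0, 0, 0], [0, 0, 0], [0, 0, 0]]' --grip '[0, 0, 0]'

```text
time: 6.45
ee_pos: [0.5711, -0.0562, 0.0708]
tcp_rot: [-180.0, 0.0, 160.9]
wrist_force: [0.0, 0.5, 2.4]
opening: -0.0001
grasp_force: 0.8
```

Call:
move_arm --offset '[[0, 0, 0.05], [0, 0, 0]]' --twist '[[0, 0, 0], [0, 0, 0]]' --grip '[0, 0]'

```text
time: 6.65
ee_pos: [0.5711, -0.0562, 0.0703]
tcp_rot: [180.0, 0.0, 160.9]
wrist_force: [-0.8, 0.1, 1.9]
opening: 0.0002
grasp_force: 1.0
```

Call:
move_arm --offset '[[0, 0, 0.05], [0, 0, 0]]' --twist '[[0, 0, 0], [0, 0, 0]]' --grip '[0, 0]'

```text
time: 6.85
ee_pos: [0.5711, -0.0562, 0.0698]
tcp_rot: [180.0, 0.0, 160.9]
wrist_force: [-0.9, -0.1, 3.3]
opening: 0.0001
grasp_force: 1.6
```

Call:
move_arm --offset '[[0, 0, 0.05], [0, 0, 0]]' --twist '[[0, 0, 0], [0, 0, 0]]' --grip '[0, 0]'

```text
time: 7.05
ee_pos: [0.5711, -0.0562, 0.0694]
tcp_rot: [180.0, 0.0, 160.9]
wrist_force: [-2.1, 1.2, 4.8]
opening: -0.0002
grasp_force: 2.0
```

Call:
move_arm --offset '[[0, 0, 0.05], [0, 0, 0]]' --twist '[[0, 0, 0], [0, 0, 0]]' --grip '[0, 0]'

```text
time: 7.25
ee_pos: [0.5711, -0.0562, 0.0689]
tcp_rot: [180.0, 0.0, 160.9]
wrist_force: [-1.6, 0.5, 6.0]
opening: 0.0003
grasp_force: 2.4
```

The force rises with the spring rate (3.3, 4.8, 6.0 N), so yellow is home. Next I'll lift off and move above blue.

Call:
move_arm --offset '[[0, 0, -1], [0, 0, -3], [0, 0, -4], [0, 0, 0], [0, 0, 0]]' --twist '[[0, 0, 0], [0, 0, 0], [0, 0, 0], [0, 0, 0], [0, 0, 0]]' --grip '[0, 0, 0, 0, 0]'

```text
time: 7.75
ee_pos: [0.5717, -0.0563, 0.15]
tcp_rot: [180.0, 0.1, 160.9]
wrist_force: [-0.4, 0.8, 0.2]
opening: 0.0001
grasp_force: 0.0
```

```bash
python3 w.py w4.png
```

```text
7.8 [ 0.5711 -0.0562  0.1487] [179.9995   0.0061 160.8764] -0.0003476859105907038 [-0.5123  0.3999 -0.6836] cam [ 0.4921 -0.0293  0.2704] [ 0.3119 -0.1078 -0.944 ]
yellow_top [276.7 217.6] 0.74 [ 0.5685 -0.0554  0.0585] [ 0.5721 -0.0566  0.0485]
blue_top [499.1 186.4] 0.71 [0.5958 0.0904 0.0585] [0.5956 0.0902 0.0588]
blue_top [275.6 219. ] 0.67 [ 0.5692 -0.0564  0.0585] [ 0.5727 -0.0577  0.0489]
red_top [247.8  67.6] 0.65 [ 0.4738 -0.0406  0.0585] [ 0.4739 -0.0405  0.0595]
black_top [512.8  19.5] 0.66 [0.4993 0.1093 0.0585] [0.4993 0.1087 0.0593]
yellow [274.5134 217.2752] [257 199  38  34 785] [ 0.5678 -0.0567  0.0585] zmed 0.04802870133315987
   top [ 0.5716 -0.0581  0.048 ] [ 0.5707 -0.0575  0.0468] [0.0252 0.0263 0.0041]
blue [497.7965 187.5205] [ 478  169   40   38 1145] [0.5963 0.0895 0.0585] zmed 0.05849168062759599
   top [0.5963 0.0895 0.0585] [0.5966 0.0895 0.0582] [0.0255 0.0251 0.0022]
red [247.92    64.7055] [ 226   41   45   49 1650] [ 0.4724 -0.04    0.0585] zmed 0.05985206688042054
   top [ 0.4726 -0.0399  0.0598] [ 0.4728 -0.0401  0.0594] [0.0258 0.0263 0.003 ]
```

Call:
move_arm --offset '[[0.6, 3.7, 0], [0.6, 3.7, 0], [0.6, 3.7, 0], [0.5, 3.5, 0], [0, 0, 0]]' --twist '[[0, 0, 0], [0, 0, 0], [0, 0, 0], [0, 0, 0], [0, 0, 0]]' --grip '[0, 0, 0, 0, 0]'

```text
time: 8.5
ee_pos: [0.5972, 0.0929, 0.1476]
tcp_rot: [180.0, -0.1, 161.1]
wrist_force: [0.5, -0.5, -0.1]
opening: -0.0002
grasp_force: 0.0
```

```bash
python3 w.py w5.png
```

```text
8.55 [0.5969 0.0911 0.1477] [-179.96     -0.0802  161.0446] -7.958008353220048e-05 [-0.2053 -0.1851  0.4382] cam [0.5179 0.1195 0.2684] [ 0.309  -0.1058 -0.9451]
yellow_top [ 74.3 248.6] 0.78 [ 0.5689 -0.0467  0.0585] [ 0.5714 -0.0549  0.0481]
blue_top [275.7 226.9] 0.9 [0.599  0.0913 0.0585] [0.599  0.0912 0.0584]
red_top [  3.1 108.7] 0.65 [ 0.4726 -0.0396  0.0585] [ 0.4729 -0.0386  0.0599]
black_top [247.8  67.1] 0.8 [0.4988 0.1085 0.0585] [0.4989 0.1085 0.0594]
yellow [ 72.3555 248.0937] [ 55 232  36  32 886] [ 0.5681 -0.0478  0.0585] zmed 0.04812640776770287
   top [ 0.5707 -0.0561  0.0481] [ 0.5706 -0.0569  0.0477] [0.0253 0.025  0.0023]
blue [273.6062 223.722 ] [ 255  207   38   35 1036] [0.5963 0.0907 0.0585] zmed 0.058537707941048206
   top [0.5964 0.0907 0.0585] [0.5967 0.0908 0.0582] [0.0251 0.0255 0.0021]
red [ 10.2041 110.32  ] [  0  87  25  44 872] [ 0.4748 -0.0361  0.0585] zmed 0.0598454814908642
   top [ 0.4751 -0.0352  0.0598] [ 0.4739 -0.037   0.0594] [0.0241 0.0205 0.0029]
```

Yellow's top measures 48.0 mm, so it is home. The arm is centred over blue, whose top is at 58.5 mm.

Call:
move_arm --offset '[[0, 0, 3.2], [0, 0, 2.3], [0, 0, 1], [0, 0, 0], [0, 0, 0]]' --twist '[[0, 0, 0], [0, 0, 0], [0, 0, 0], [0, 0, 0], [0, 0, 0]]' --grip '[0, 0, 0, 0, 0]'

```text
time: 9.25
ee_pos: [0.5976, 0.0888, 0.0849]
tcp_rot: [180.0, 0.1, 160.8]
wrist_force: [-0.5, 0.0, 0.6]
opening: 0.0001
grasp_force: 0.0
```

Call:
move_arm --offset '[[0, 0, 0.2], [0, 0, 0.15], [0, 0, 0.15], [0, 0, 0.15], [0, 0, 0]]' --twist '[[0, 0, 0], [0, 0, 0], [0, 0, 0], [0, 0, 0], [0, 0, 0]]' --grip '[0, 0, 0, 0, 0]'

```text
time: 9.75
ee_pos: [0.5975, 0.0893, 0.0775]
tcp_rot: [180.0, 0.0, 160.9]
wrist_force: [1.0, 0.0, 1.1]
opening: 0.0002
grasp_force: 0.8
```

Call:
move_arm --offset '[[0, 0, 0.15], [0, 0, 0.15], [0, 0, 0.1], [0, 0, 0.1], [0, 0, 0]]' --twist '[[0, 0, 0], [0, 0, 0], [0, 0, 0], [0, 0, 0], [0, 0, 0]]' --grip '[0, 0, 0, 0, 0]'

```text
time: 10.25
ee_pos: [0.5971, 0.0893, 0.0721]
tcp_rot: [-180.0, -0.0, 160.9]
wrist_force: [0.9, -0.1, 1.6]
opening: -0.0005
grasp_force: 0.7
```

Call:
move_arm --offset '[[0, 0, 0.1], [0, 0, 0.1], [0, 0, 0]]' --twist '[[0, 0, 0], [0, 0, 0], [0, 0, 0]]' --grip '[0, 0, 0]'

```text
time: 10.55
ee_pos: [0.5971, 0.0893, 0.0701]
tcp_rot: [-180.0, -0.0, 160.9]
wrist_force: [-0.1, -0.5, 1.3]
opening: 0.0
grasp_force: 0.4
```

Call:
move_arm --offset '[[0, 0, 0.05], [0, 0, 0]]' --twist '[[0, 0, 0], [0, 0, 0]]' --grip '[0, 0]'

```text
time: 10.75
ee_pos: [0.5971, 0.0893, 0.0698]
tcp_rot: [-180.0, -0.0, 160.9]
wrist_force: [-0.5, 0.6, 3.4]
opening: 0.0
grasp_force: 1.7
```

Call:
move_arm --offset '[[0, 0, 0.05], [0, 0, 0]]' --twist '[[0, 0, 0], [0, 0, 0]]' --grip '[0, 0]'

```text
time: 10.95
ee_pos: [0.5971, 0.0893, 0.0693]
tcp_rot: [-180.0, -0.0, 160.9]
wrist_force: [0.2, 0.3, 3.5]
opening: -0.0004
grasp_force: 2.1
```

Call:
move_arm --offset '[[0, 0, 0.05], [0, 0, 0]]' --twist '[[0, 0, 0], [0, 0, 0]]' --grip '[0, 0]'

```text
time: 11.15
ee_pos: [0.5971, 0.0893, 0.0688]
tcp_rot: [-180.0, -0.0, 160.9]
wrist_force: [-1.1, 0.5, 5.3]
opening: 0.0
grasp_force: 2.5
```

Call:
move_arm --offset '[[0, 0, -1], [0, 0, -3], [0, 0, -4], [0, 0, 0], [0, 0, 0]]' --twist '[[0, 0, 0], [0, 0, 0], [0, 0, 0], [0, 0, 0], [0, 0, 0]]' --grip '[0, 0, 0, 0, 0]'

```text
time: 11.65
ee_pos: [0.5977, 0.0893, 0.15]
tcp_rot: [179.9, 0.1, 160.9]
wrist_force: [-2.0, 0.5, -0.4]
opening: 0.0001
grasp_force: 0.0
```

```bash
python3 w.py w6.png
```

```text
11.7 [0.5971 0.0892 0.1486] [-179.9917   -0.012   160.8737] 0.00011129567106287848 [ 0.2033 -0.1272  0.1015] cam [0.5181 0.1163 0.2705] [ 0.3117 -0.1074 -0.9441]
yellow_top [ 77.1 249.7] 0.6 [ 0.5712 -0.0506  0.0585] [ 0.5737 -0.0585  0.0485]
blue_top [279.7 214.1] 0.87 [0.5927 0.093  0.0585] [0.5964 0.0918 0.0481]
red_top [  7.4 107.7] 0.92 [ 0.4728 -0.0415  0.0585] [ 0.4731 -0.0404  0.0599]
black_top [253.2  63.1] 0.58 [0.4985 0.1089 0.0585] [0.4986 0.1089 0.0588]
yellow [ 78.072  245.0149] [ 61 229  36  32 875] [ 0.5682 -0.0481  0.0585] zmed 0.04812344746230807
   top [ 0.5707 -0.0562  0.0481] [ 0.5704 -0.057   0.0478] [0.0253 0.0251 0.0023]
blue [278.0347 214.584 ] [260 198  37  34 952] [0.5927 0.0918 0.0585] zmed 0.04808117852851393
   top [0.5964 0.0906 0.0481] [0.5968 0.0905 0.0478] [0.0251 0.0257 0.0023]
red [ 13.4151 107.0475] [   0   84   32   45 1137] [ 0.4737 -0.0378  0.0585] zmed 0.059915073464980845
   top [ 0.4741 -0.0368  0.0599] [ 0.4732 -0.0384  0.0594] [0.0254 0.0235 0.003 ]
```

Call:
move_arm --offset '[[1.8, -4, 0], [1.9, -4.1, 0], [1.9, -4.1, 0], [1.9, -4.1, 0], [0, 0, 0]]' --twist '[[0, 0, 0], [0, 0, 0], [0, 0, 0], [0, 0, 0], [0, 0, 0]]' --grip '[0, 0, 0, 0, 0]'

```text
time: 12.4
ee_pos: [0.4698, -0.0427, 0.1485]
tcp_rot: [-179.9, -0.1, 160.7]
wrist_force: [1.2, 0.2, 0.6]
opening: -0.0002
grasp_force: 0.0
```

```bash
python3 w.py w7.png
```

```text
12.45 [ 0.4715 -0.0415  0.1487] [-179.9941   -0.0075  160.7106] 0.00014492530952193717 [ 0.4535 -0.2609  0.9312] cam [ 0.3908 -0.0153  0.2692] [ 0.308  -0.1092 -0.9451]
blue_top [491.  308.1] 0.98 [0.5867 0.0856 0.0585] [0.5961 0.0904 0.0484]
red_top [283.2 227.6] 0.79 [ 0.4741 -0.0398  0.0585] [ 0.4735 -0.0397  0.06  ]
black_top [508.1 194.4] 0.96 [0.5007 0.1079 0.0585] [0.5003 0.1074 0.0593]
blue [489.7915 307.8468] [473 294  34  28 705] [0.5862 0.0848 0.0585] zmed 0.04811521649721019
   top [0.5959 0.0897 0.0481] [0.5964 0.0894 0.0476] [0.0244 0.0252 0.0022]
red [281.574  225.2622] [264 208  37  35 946] [ 0.4721 -0.0403  0.0585] zmed 0.060003409854145276
   top [ 0.4716 -0.0402  0.06  ] [ 0.4719 -0.0398  0.0596] [0.0251 0.0256 0.0024]
```

Blue is home at 48.1 mm, and the arm is centred over red, whose top is at 60 mm.

Call:
move_arm --offset '[[0, 0, 3.2], [0, 0, 2.3], [0, 0, 0.9], [0, 0, 0], [0, 0, 0]]' --twist '[[0, 0, 0], [0, 0, 0], [0, 0, 0], [0, 0, 0], [0, 0, 0]]' --grip '[0, 0, 0, 0, 0]'

```text
time: 13.15
ee_pos: [0.4735, -0.0399, 0.0855]
tcp_rot: [180.0, 0.0, 160.9]
wrist_force: [0.2, -0.7, 0.3]
opening: -0.0
grasp_force: 0.0
```

Call:
move_arm --offset '[[0, 0, 0.2], [0, 0, 0.2], [0, 0, 0.15], [0, 0, 0.15], [0, 0, 0]]' --twist '[[0, 0, 0], [0, 0, 0], [0, 0, 0], [0, 0, 0], [0, 0, 0]]' --grip '[0, 0, 0, 0, 0]'

```text
time: 13.65
ee_pos: [0.4732, -0.0402, 0.078]
tcp_rot: [180.0, 0.0, 160.9]
wrist_force: [1.6, 1.0, 1.6]
opening: -0.0001
grasp_force: 0.9
```

Call:
move_arm --offset '[[0, 0, 0.15], [0, 0, 0.15], [0, 0, 0.15], [0, 0, 0.1], [0, 0, 0]]' --twist '[[0, 0, 0], [0, 0, 0], [0, 0, 0], [0, 0, 0], [0, 0, 0]]' --grip '[0, 0, 0, 0, 0]'

```text
time: 14.15
ee_pos: [0.4727, -0.0402, 0.072]
tcp_rot: [-180.0, -0.0, 160.9]
wrist_force: [1.4, 0.8, 0.4]
opening: 0.0
grasp_force: 0.6
```

Call:
move_arm --offset '[[0, 0, 0.1], [0, 0, 0.1], [0, 0, 0]]' --twist '[[0, 0, 0], [0, 0, 0], [0, 0, 0]]' --grip '[0, 0, 0]'

```text
time: 14.45
ee_pos: [0.4728, -0.0402, 0.0701]
tcp_rot: [-180.0, -0.0, 160.9]
wrist_force: [0.1, 0.1, 1.0]
opening: 0.0001
grasp_force: 0.3
```

Call:
move_arm --offset '[[0, 0, 0.05], [0, 0, 0]]' --twist '[[0, 0, 0], [0, 0, 0]]' --grip '[0, 0]'

```text
time: 14.65
ee_pos: [0.4728, -0.0402, 0.0698]
tcp_rot: [-180.0, -0.0, 160.9]
wrist_force: [-1.1, 0.5, 2.6]
opening: 0.0005
grasp_force: 1.7
```

Call:
move_arm --offset '[[0, 0, 0.05], [0, 0, 0]]' --twist '[[0, 0, 0], [0, 0, 0]]' --grip '[0, 0]'

```text
time: 14.85
ee_pos: [0.4728, -0.0402, 0.0693]
tcp_rot: [-180.0, -0.0, 160.9]
wrist_force: [-1.5, -0.1, 4.6]
opening: 0.0001
grasp_force: 2.1
```

Call:
move_arm --offset '[[0, 0, 0.05], [0, 0, 0]]' --twist '[[0, 0, 0], [0, 0, 0]]' --grip '[0, 0]'

```text
time: 15.05
ee_pos: [0.4728, -0.0402, 0.0688]
tcp_rot: [-180.0, -0.0, 160.9]
wrist_force: [-3.3, -0.5, 4.9]
opening: -0.0004
grasp_force: 2.5
```

Call:
move_arm --offset '[[0, 0, -1], [0, 0, -3], [0, 0, -4], [0, 0, -4], [0, 0, -3]]' --twist '[[0, 0, 0], [0, 0, 0], [0, 0, 0], [0, 0, 0], [0, 0, 0]]' --grip '[0, 0, 0, 0, 0]'

```text
time: 15.55
ee_pos: [0.4731, -0.0402, 0.2217]
tcp_rot: [180.0, 0.1, 160.9]
wrist_force: [-0.5, -0.6, 0.0]
opening: 0.0004
grasp_force: 0.0
```

Call:
move_arm --offset '[[3, 0, 0], [3, 0, 0], [2, 0, 0], [0, 0, 0], [0, 0, 0]]' --twist '[[0, 0, 0], [0, 0, 0], [0, 0, 0], [0, 0, 0], [0, 0, 0]]' --grip '[0, 0, 0, 0, 0]'

```text
time: 16.05
ee_pos: [0.3976, -0.0139, 0.2193]
tcp_rot: [180.0, 0.1, 160.9]
wrist_force: [0.5, -0.1, 0.6]
opening: 0.0002
grasp_force: 0.0
```

```bash
python3 w.py w8.png
```

```text
16.1 [ 0.3979 -0.014   0.2191] [179.9885   0.0492 160.8804] 7.294534201167583e-05 [-0.1321 -0.1309 -0.0974] cam [0.3181 0.0131 0.3398] [ 0.3113 -0.1076 -0.9442]
yellow_top [437.8 251.6] 0.6 [0.5009 0.11   0.0585] [0.5005 0.1098 0.0591]
blue_top [429.8 328.4] 0.82 [0.5853 0.0869 0.0585] [0.5951 0.0896 0.0482]
red_top [280.8 266.8] 0.72 [ 0.4679 -0.0343  0.0585] [ 0.3885 -0.0092  0.2076]
black_top [437.8 252.6] 0.89 [0.502  0.1099 0.0585] [0.5016 0.1097 0.059 ]
blue [429.9216 328.6324] [418 319  24  20 370] [0.5856 0.087  0.0585] zmed 0.04820303816716448
   top [0.5955 0.0897 0.0481] [0.5963 0.0896 0.0477] [0.0244 0.0243 0.0025]
```

View pics/w8.png

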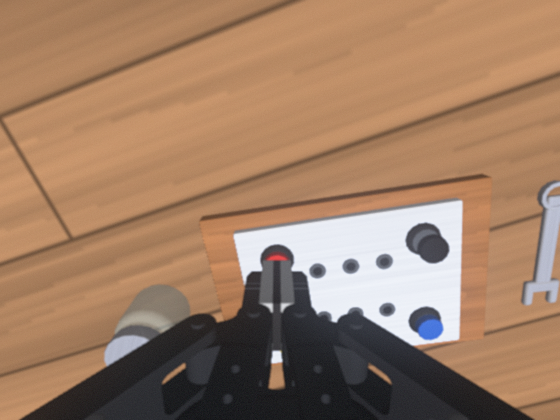

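The fingers hide red, and only its rim shows at (277,258). Black still stands at (432,248). I'll shift sideways to see red and yellow.

Call:
move_arm --offset '[[0, 4, 0], [-3, 4, -1], [-3, 2, -1], [-2, 0, 0], [0, 0, 0]]' --twist '[[0, 0, 0], [0, 0, 0], [0, 0, 0], [0, 0, 0], [0, 0, 0]]' --grip '[0, 0, 0, 0, 0]'

```text
time: 16.8
ee_pos: [0.5069, 0.0537, 0.2373]
tcp_rot: [-179.9, -0.1, 160.9]
wrist_force: [-0.4, -0.0, -0.3]
opening: 0.0003
grasp_force: 0.0
```

```bash
python3 w.py w9.png
```

```text
16.85 [0.5056 0.0536 0.2375] [-179.9444   -0.1153  160.8494] 7.2363823999999386e-06 [-0.255  -0.7968 -0.8776] cam [0.4277 0.0808 0.358 ] [ 0.3083 -0.1079 -0.9451]
yellow_top [199.  273.3] 0.73 [ 0.5659 -0.0511  0.0585] [ 0.5707 -0.0557  0.0481]
blue_top [337.8 255.4] 0.96 [0.5926 0.0884 0.0585] [0.5981 0.0886 0.0486]
red_top [171.9 183.9] 0.62 [ 0.471  -0.0372  0.0585] [ 0.4725 -0.0414  0.0479]
black_top [332. 161.] 0.65 [0.499  0.1092 0.0585] [0.4988 0.1091 0.0593]
black_top [460.5 141.8] 0.52 [0.5198 0.222  0.0585] [0.5357 0.2463 0.0069]
yellow [197.8061 273.3684] [187 263  24  21 361] [ 0.5655 -0.0522  0.0585] zmed 0.04813483377420388
   top [ 0.5704 -0.0569  0.0481] [ 0.5703 -0.0565  0.0475] [0.0244 0.0244 0.0025]
blue [338.6618 253.0966] [327 243  24  22 414] [0.5904 0.0899 0.0585] zmed 0.04809379439592448
   top [0.5961 0.0902 0.0481] [0.5965 0.0902 0.048 ] [0.0242 0.0253 0.0019]
red [173.5636 182.6768] [161 170  26  26 495] [ 0.4704 -0.0353  0.0585] zmed 0.04801987117297579
   top [ 0.4719 -0.0393  0.048 ] [ 0.4722 -0.0395  0.0476] [0.0248 0.0245 0.0025]
```

View pics/w9.png

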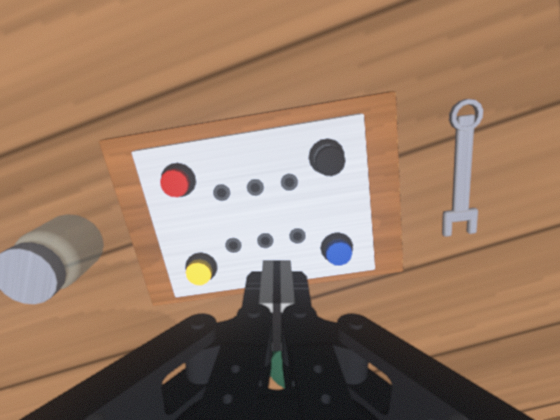

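Red (174,183), yellow (198,273) and blue (339,253) are all at 48 mm. Black (328,157) still stands at 59 mm, and the jar and spanner look unmoved. The arm is clear, so I'm handing in.

```bash
python3 -c "
from workcell import bot
print(bot.job_done())"
```

```text
the job is handed in; nothing more can be done
None
```

I pushed the yellow, blue and red pins fully home in that order (each top measured 48 mm above the bench), left the black pin standing at 59 mm, touched nothing else, and handed the job in at about 17 s with the arm clear.

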